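Plate the breakfast pastries from the mixed tray

TASK

Fill the four breakfast dishes from the mixed metal tray: one croissant into each oval dish, lying along the dish, and one sugared ring cookie into each round dish, each sitting flat on the floor in the middle of its dish. Set the pastries down rather than dropping them, and leave the two small butter biscuits where they lie in the tray.

Things in the scene. Friction and masses are not known exactly. Their poses are not given: they have to be found in the camera images.
- croissant_a: Ridged brown croissant, 49 x 84 x 38 mm (wide, long, high), 0.06 kg. Origin: centre of underside, z up, long along y. Grasp across the middle (closing along x), tips about 12 mm above its underside. Its y axis starts along the tray's short side. Starts in the grey metal tray mid-counter (300 x 204 mm, turned 15 deg, floor 3 mm up, walls 26 mm high), in any of six places, 2 rows of 3, 90 mm apart.
- croissant_b: Ridged brown croissant, 51 x 83 x 39 mm (wide, long, high), 0.06 kg. Origin: centre of underside, z up, long along y. Grasp across the middle (closing along x), tips about 12 mm above its underside. Its y axis starts along the tray's short side. Starts in the grey metal tray mid-counter (300 x 204 mm, turned 15 deg, floor 3 mm up, walls 26 mm high), in any of six places, 2 rows of 3, 90 mm apart.
- ring_a: Sugared ring cookie, pale, like a small doughnut, 59 x 59 x 22 mm, 0.045 kg. Origin: centre of underside, z up. Any yaw; widest at half height: grasp across the full diameter, tips about 7 mm above its underside. Starts in the grey metal tray mid-counter (300 x 204 mm, turned 15 deg, floor 3 mm up, walls 26 mm high), in any of six places, 2 rows of 3, 90 mm apart.
- ring_b: Sugared ring cookie, pale, like a small doughnut, 58 x 62 x 22 mm, 0.045 kg. Origin: centre of underside, z up. Any yaw; widest at half height: grasp across the full diameter, tips about 7 mm above its underside. Starts in the grey metal tray mid-counter (300 x 204 mm, turned 15 deg, floor 3 mm up, walls 26 mm high), in any of six places, 2 rows of 3, 90 mm apart.
- oval_dish_1: Grey-blue stoneware oval dish, fixed, 73 wide x 111 long x 10 mm high, sides flaring; flat inner floor 56 x 94 mm, 4 mm above its underside. Origin: centre of the underside, z up, long along its y axis. Stands on the bare counter left or right of the tray, its y axis within 0.25 rad of the tray's long side.
- oval_dish_2: Grey-blue stoneware oval dish, fixed, 73 wide x 111 long x 10 mm high, sides flaring; flat inner floor 56 x 94 mm, 4 mm above its underside. Origin: centre of the underside, z up, long along its y axis. Stands on the bare counter left or right of the tray, its y axis within 0.25 rad of the tray's long side.
- round_dish_1: Grey-blue stoneware round dish, fixed, 83 mm across, 10 mm high, sides flaring; flat inner floor 66 mm across, 4 mm above its underside. Origin: centre of the underside, z up. Stands on the bare counter left or right of the tray.
- round_dish_2: Grey-blue stoneware round dish, fixed, 83 mm across, 10 mm high, sides flaring; flat inner floor 66 mm across, 4 mm above its underside. Origin: centre of the underside, z up. Stands on the bare counter left or right of the tray.
- biscuit_a: Small plain butter biscuit, a flat pale oval without a hole, 32 x 48 x 14 mm. Origin: centre of the underside. It is not wanted and stays where it lies in the tray, one of the six places there.
- biscuit_b: Small plain butter biscuit, a flat pale oval without a hole, 32 x 48 x 14 mm. Origin: centre of the underside. It is not wanted and stays where it lies in the tray, one of the six places there.

How it is judged:
At the end, for the whole second after the job is handed in: Each oval dish holds a croissant (within 0.3 rad of the dish's long axis) and each round dish a ring cookie, centred within 12 mm, underside under 9 mm above the dish's, tilted under 0.2 rad, at rest; both biscuits within 30 mm of their start ((((horizontal distance between croissant_a and oval_dish_1 below 0.012 m and z of croissant_a in the frame of oval_dish_1 between 0 and 0.009 m and angle between the y axis of croissant_a and the y axis of oval_dish_1, either way round below 0.3 rad) and (horizontal distance between croissant_b and oval_dish_2 below 0.012 m and z of croissant_b in the frame of oval_dish_2 between 0 and 0.009 m and angle between the y axis of croissant_b and the y axis of oval_dish_2, either way round below 0.3 rad)) or ((horizontal distance between croissant_a and oval_dish_2 below 0.012 m and z of croissant_a in the frame of oval_dish_2 between 0 and 0.009 m and angle between the y axis of croissant_a and the y axis of oval_dish_2, either way round below 0.3 rad) and (horizontal distance between croissant_b and oval_dish_1 below 0.012 m and z of croissant_b in the frame of oval_dish_1 between 0 and 0.009 m and angle between the y axis of croissant_b and the y axis of oval_dish_1, either way round below 0.3 rad))) and (((horizontal distance between ring_a and round_dish_1 below 0.012 m and z of ring_a in the frame of round_dish_1 between 0 and 0.009 m) and (horizontal distance between ring_b and round_dish_2 below 0.012 m and z of ring_b in the frame of round_dish_2 between 0 and 0.009 m)) or ((horizontal distance between ring_a and round_dish_2 below 0.012 m and z of ring_a in the frame of round_dish_2 between 0 and 0.009 m) and (horizontal distance between ring_b and round_dish_1 below 0.012 m and z of ring_b in the frame of round_dish_1 between 0 and 0.009 m))) and angle between each of croissant_a, croissant_b, ring_a, ring_b's own z axis and vertical below 0.2 rad and linear speed of each of croissant_a, croissant_b, ring_a, ring_b below 0.02 m/s and distance of each of biscuit_a, biscuit_b from where it was at the start of the episode below 0.03 m); the robot touches nothing.
It fails at once if a butter biscuit is shifted by more than 30 mm (distance of any of biscuit_a, biscuit_b from where it was at the start of the episode above 0.03 m).
It fails at once if a croissant or ring cookie is dropped or thrown: it moves faster than 0.6 m/s (a fall of about 18 mm) while the fingers do not touch it ((linear speed of croissant_a above 0.6 m/s and contact force between the fingers and croissant_a below 0.05 N) or (linear speed of croissant_b above 0.6 m/s and contact force between the fingers and croissant_b below 0.05 N) or (linear speed of ring_a above 0.6 m/s and contact force between the fingers and ring_a below 0.05 N) or (linear speed of ring_b above 0.6 m/s and contact force between the fingers and ring_b below 0.05 N)).
It also fails if it takes over 104 s, if anything falls off the work surface, if the arm or the gripper's body presses on something with over 40 N, if the wrist force passes 120 N, or if a joint passes its speed limit or range.

ROBOT

A 7-joint arm with a two-finger parallel gripper is mounted at the origin on a cart in front of the work surface, level with it; the furniture and walls round the work are solid. World frame = base frame: x ahead of the robot, y to its left, z up, the work surface at z = 0. Lengths are in m, angles in rad, forces in N, time in s.
With the tool pointing down it reaches from about 0.425 to 0.925 m from the base axis. Payload 6.8 kg.
Tool frame: the origin (TCP) lies at the very end of the fingers, on their centre line; the grasp point (between the pads) lies bot.tcp_to_grasp behind it (bot.tcp_to_grasp is the distance from the TCP to the grasp point, in m); z points along the fingers, y is the line along which they close (so a half turn about z gives the same grasp; the last joint's range is limited). The gripper opens to 85 mm and grips with 20 to 120 N. Pads are 22 mm wide; open, the fingers measure 114 mm over their backs; the gripper's body (76 mm by 85 mm) begins 54 mm behind the grasp point. The pads swing forward as they close: fully open they stand 13 mm farther back than shut.
Start: joints at [-1.384, 0.477, 0.022, 1.555, -0.011, 1.109, -0.083], TCP at [0.196, 0.646, 0.231] pointing down, gripper open.
Joint ranges: [-2.96, 2.96], [-0.34, 2.1], [-1.41, 1.46], [0.24, 2.44], [-1.37, 4.51], [0.17, 1.92], [-2.96, 2.96]. Speed limits (rad/s): [2.39, 2.39, 3.14, 3.14, 3.14, 3.14, 3.14].

INTERFACE

Orientations are given as a unit quaternion [w, x, y, z].
In Python, from station import bot gives the robot as it stands.
- The arm moves only by the tool servo_tool, never from a script. Its argument "motion" is a list that holds one entry, the list of rows, each a list of 7 numbers: the shift along the tool's x, y, z in m, then the turn, a rotation vector about the tool's x, y, z in units of 5 degrees (1.0 is 5 degrees), then the opening, from 0 (shut) to 1 (fully open). A call has 1 to 20 rows; each row is the pose to reach, as a shift and turn from the pose commanded when the call began, along the tool's axes at that moment; what a row does not reach only later rows make up. A row lasts 1/12 s, in which the tool goes at most 41.7 mm and 7.16 degrees, less where a joint would pass 70% of its speed; a pose out of reach is approached as far as the arm can. A call with a gripper value outside its range is refused whole. The fingers move at their own pace and stop on an object; "grip_force" is the grip in N (left out, the last holds). Time passes only in rows, so rows that repeat a pose let the fingers close. It gives the time, the measured TCP pose, the force, the opening and the grip force at its end, in the units of the state.
- bot.get_obs(): the state, without advancing time (a new reading comes with each control period).
- bot.read_camera(name): name is "scene" or "top"; returns a dict with "img" (384x512x3 uint8, red, green, blue), "K" (3x3 intrinsics, pixels), "pose" (4x4, takes a point from camera to world coordinates). Camera axes: x right, y down, z forward; pixel columns grow to the right and rows downward; lengths in m; the calibration is good to about 2 mm. A picture is of the moment at which its call begins. There is no depth.
- bot.hand_in(): hands the job in; it is judged then, once.
The state is a dict: "t": time; "q": joint angles; "joint_vel": joint speeds; "joint_torque": joint torques, N m; "eef_pos": TCP position; "tool_rot": TCP orientation; "contact_force": force on the tool from outside, world axes, zero at the start; "torque": the same for the moment, N m; "gripper_width": opening from 0.0 (shut) to 1.0 (fully open); "grasp_force": force on a finger pad.
Only numpy, scipy, OpenCV 4.12 (cv2) and the standard library are available. Lean on these libraries where they do the work, as an engineer would, in place of code of your own. Each camera call takes 0.05 s, during which the arm holds its last target. There are 200 camera calls.

## Working session

There is one attempt and no reset: what is moved stays moved. The work goes in short steps, Python scripts to look and compute and a tool call to move; the robot and the scene stay as the last step left them, time stands still between calls to the robot, and variables do not carry over. Pictures are saved under pics/ and viewed, at most 14 in all, crops included, and the job is handed in when it is done.

Besides the shell and the picture viewer there is one more tool, called after "Emit:" in YAML: its name, and indented under it one key for each argument. servo_tool: Moves the arm, as the interface text tells. Its arguments: {"type":"object","properties":{"motion":{"type":"array"},"grip_force":{"type":"number"}},"required":["motion"]}

```bash
mkdir -p pics; python3 - <<'E'
from station import bot
import cv2
o=bot.get_obs(); print({k:o[k] for k in o}); print(bot.tcp_to_grasp)
for n in("top","scene"):
    c=bot.read_camera(n); cv2.imwrite(f"pics/{n}0.png",cv2.resize(c["img"][:,:,::-1],(800,600),interpolation=cv2.INTER_CUBIC)); print(n,c["K"],c["pose"])
E
```

```text
{'t': 0.0, 'q': array([-1.38410213,  0.47780719,  0.02234561,  1.55642343, -0.01150619,
        1.10928658, -0.08315025]), 'joint_vel': array([ 0.00097435,  0.0004294 ,  0.00086362,  0.00286355,  0.00044228,
       -0.00117704, -0.00106002]), 'joint_torque': array([-5.79111420e-04, -5.96457875e+01,  1.60767663e+00, -2.81211179e+01,
        1.24407856e-02,  9.40245140e-03,  1.56369816e-05]), 'eef_pos': array([0.19596417, 0.64532826, 0.2303329 ]), 'tool_rot': array([-6.69484640e-05,  1.46881872e-01,  9.89153633e-01, -8.95660793e-04]), 'contact_force': array([-0.92961607,  0.08572655,  0.23502489]), 'torque': array([ 0.02549299, -0.01755402,  0.01881242]), 'grasp_force': 0.0, 'gripper_width': 1.0010671274178284}
0.0187
top [[478.50119351   0.         259.93935312]
 [  0.         478.50119351 189.60815547]
 [  0.           0.           1.        ]] [[ 8.07574328e-04 -9.99214011e-01  3.96321651e-02  4.93094552e-01]
 [-9.99994545e-01 -9.33863627e-04 -3.16812612e-03  9.26379794e-03]
 [ 3.20264704e-03 -3.96293904e-02 -9.99209315e-01  9.33490136e-01]
 [ 0.00000000e+00  0.00000000e+00  0.00000000e+00  1.00000000e+00]]
scene [[431.76278037   0.         249.38523835]
 [  0.         431.76278037 192.90050463]
 [  0.           0.           1.        ]] [[-0.82098463 -0.34913013  0.45176585  0.16171002]
 [-0.57050636  0.47043681 -0.67321     0.58784812]
 [ 0.0225106  -0.81043035 -0.58540235  0.53238578]
 [ 0.          0.          0.          1.        ]]
```

View pics/top0.png

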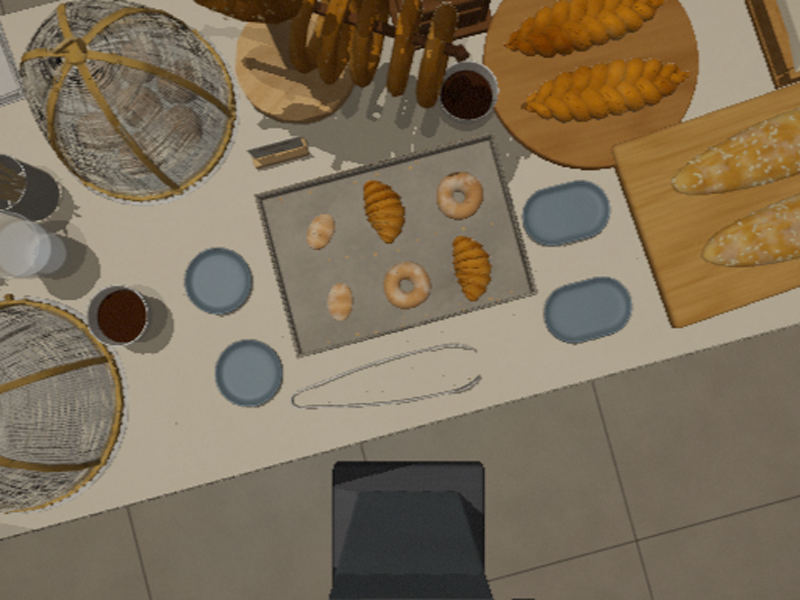

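View pics/scene0.png

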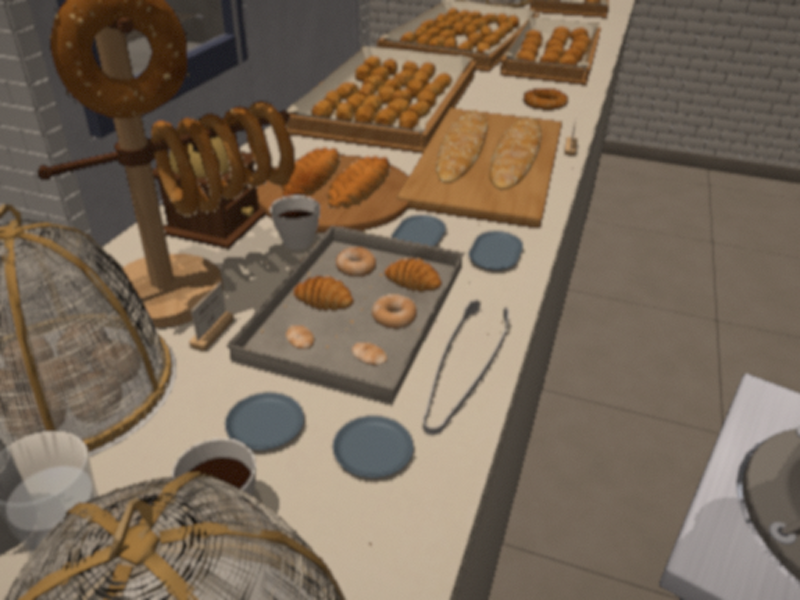

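The top view shows biscuits at (320,231) and (340,301), croissants at (384,211) and (471,268), and rings at (459,195) and (407,285). The round dishes are at (218,281) and (249,373), the oval ones at (566,213) and (588,310). The scene view shows the same things, so I'll enlarge both.

```bash
cat > h.py <<'E'
import numpy as np, cv2
from station import bot
def crop(n,x0,y0,w,h,s,f):
    c=bot.read_camera(n); im=cv2.resize(c["img"][y0:y0+h,x0:x0+w,::-1],None,fx=s,fy=s,interpolation=cv2.INTER_CUBIC)
    cv2.imwrite("pics/"+f,im)
def ray(c,u,v):
    d=c["pose"][:3,:3]@np.linalg.inv(c["K"])@[u,v,1]; return c["pose"][:3,3],d
def onz(c,u,v,z):
    o,d=ray(c,u,v); return o+d*(z-o[2])/d[2]
def tri(c1,p1,c2,p2):
    o1,d1=ray(c1,*p1);o2,d2=ray(c2,*p2); d1/=np.linalg.norm(d1);d2/=np.linalg.norm(d2)
    t=np.linalg.lstsq(np.c_[d1,-d2],o2-o1,rcond=None)[0]; a=o1+t[0]*d1;b=o2+t[1]*d2
    return (a+b)/2,np.linalg.norm(a-b)
E
python3 - <<'E'
from h import *
crop("top",110,80,300,190,2.66,"t1.png"); crop("scene",130,120,220,200,3,"s1.png")
E
```

```text
(no output)
```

View pics/t1.png

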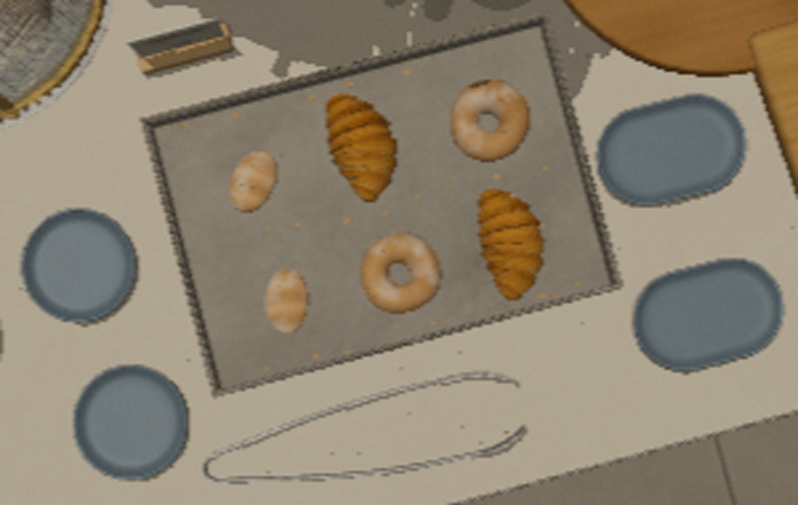

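View pics/s1.png

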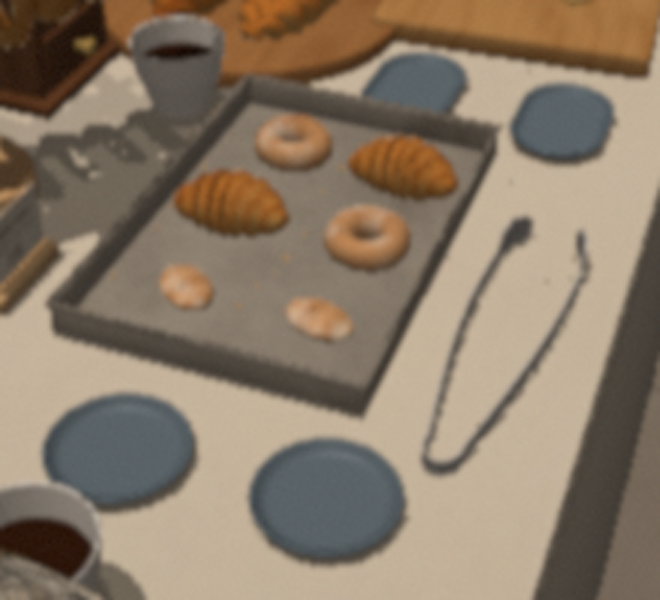

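The top crop has rings centred at (490,120) and (401,273), and croissant tips at (342,97)/(370,200) and (490,191)/(515,299). In the scene crop the rings are at (294,140) and (367,237), with croissant tips at (178,200)/(285,222) and (351,163)/(455,185). I'll triangulate these and segment the dishes.

```bash
python3 - <<'E'
from h import *
np.set_printoptions(precision=4,suppress=True)
T=bot.read_camera("top");S=bot.read_camera("scene")
t=lambda p:(p[0]/2.66+110-.3,p[1]/2.66+80-.3); s=lambda p:(p[0]/3+130-.33,p[1]/3+120-.33)
for n,a,b in [("ringF",(490,120),(294,140)),("ringN",(401,273),(367,237)),("c1far",(342,97),(178,200)),("c1near",(370,200),(285,222)),("c2far",(490,191),(351,163)),("c2near",(515,299),(455,185)),("trayFR",(618,287),(362,410)),
 ("trayNL",(218,392),(362,388)),("trayNR",(618,287),(496,130)),("trayFL",(145,122),(55,305)),("roundF",(80,266),(120,450)),("roundN",(132,422),(328,498)),("ovalN",(708,315),(563,122))]:
    if n!="trayFR": print(n,*tri(T,t(a),S,s(b)))
im=T["img"].astype(int); hsv=cv2.cvtColor(T["img"],cv2.COLOR_RGB2HSV)
def comps(m,z,lo,hi):
    n,l,st,ce=cv2.connectedComponentsWithStats(m.astype(np.uint8))
    for i in range(1,n):
        if lo<st[i,4]<hi:
            p=np.argwhere(l==i)[:,::-1]
            if not(110<p[:,0].mean()<410 and 80<p[:,1].mean()<270): continue
            w=np.array([onz(T,u,v,z)[:2] for u,v in p]).astype(np.float32)
            r=cv2.minAreaRect(w); c=w.mean(0); e,V=np.linalg.eigh(np.cov((w-c).T)); v=V[:,1]
            print(st[i,4],"mean",c,"rect",np.array(r[0]),np.array(r[1]),"axis deg",np.degrees(np.arctan2(v[1],v[0]))%180)
print("dishes"); comps((im[...,2]-im[...,0]>12),0.009,500,5000)
print("croiss"); comps((hsv[...,1]>130)&(im[...,0]-im[...,2]>50),0.018,200,3000)
print("rings/bisc"); comps((im[...,0]-im[...,2]>38)&(hsv[...,1]<150),0.014,150,3000)
E
```

```text
ringF [ 0.6549 -0.0587  0.0174] 0.0011720408997602056
ringN [0.5443 0.0059 0.0153] 0.001959850861468404
c1far [0.6726 0.0492 0.0162] 0.003062481769709203
c1near [0.5967 0.0282 0.0181] 0.0013578561599126777
c2far [ 0.6033 -0.0586  0.0174] 0.0011355128553036217
c2near [ 0.5255 -0.0759  0.0204] 0.0021216130864398293
trayNL [0.4587 0.1362 0.0242] 0.0016362345094166678
trayNR [ 0.5343 -0.1488  0.0263] 0.002912587172795118
trayFL [0.6507 0.1886 0.0262] 0.001050258953245893
roundF [0.5495 0.24   0.0058] 0.0014826797384805803
roundN [0.4359 0.2008 0.0059] 0.0009780571990383531
ovalN [ 0.5137 -0.2183  0.0067] 0.0004144562037654385
dishes
1547 mean [ 0.6324 -0.1921] rect [ 0.6339 -0.1923] [0.069  0.1074] axis deg 104.1256504045681
932 mean [0.5477 0.2379] rect [0.5482 0.2402] [0.0775 0.0773] axis deg 128.7256039542258
1618 mean [ 0.5123 -0.2182] rect [ 0.5136 -0.2182] [0.0697 0.1072] axis deg 104.11392991627443
1084 mean [0.4337 0.2011] rect [0.4345 0.2005] [0.0764 0.0784] axis deg 131.8017061005656
croiss
437 mean [0.7135 0.2769] rect [0.7309 0.29  ] [0.1204 0.2344] axis deg 142.2637544886295
[... 220 characters left out ...]
5643 -0.0743] [0.0788 0.046 ] axis deg 12.177433711172341
283 mean [0.5383 0.0107] rect [0.5385 0.0113] [0.0511 0.0415] axis deg 45.82294103872678
rings/bisc
510 mean [0.7205 0.2747] rect [0.7351 0.2881] [0.121  0.2359] axis deg 146.86718918303816
221 mean [0.7046 0.1625] rect [0.7074 0.1641] [0.0204 0.0708] axis deg 107.35291570326675
611 mean [ 0.6556 -0.0564] rect [ 0.6547 -0.0585] [0.0561 0.0584] axis deg 168.1234021893779
311 mean [0.6105 0.1134] rect [0.6108 0.1134] [0.0303 0.0458] axis deg 154.96931531866514
678 mean [0.5442 0.0068] rect [0.5439 0.007 ] [0.0569 0.0585] axis deg 137.61530209664377
312 mean [0.5238 0.0884] rect [0.5239 0.0889] [0.0442 0.0307] axis deg 177.39023224296525
```

```bash
cat >> h.py <<'E'
def delta(x,y,yaw,z=None):
    """tool-frame shift (mm->m) and turn (5deg units) to put tool y at yaw deg (mod 180), tool pointing down"""
    from scipy.spatial.transform import Rotation as R
    o=bot.get_obs(); q=o["tool_rot"]; M=R.from_quat([q[1],q[2],q[3],q[0]]); p=o["eef_pos"]
    d=np.array([x-p[0],y-p[1],(p[2] if z is None else z)-p[2]]); out=[]
    for k in (0,180):
        a=np.radians(yaw+k); Y=np.array([np.cos(a),np.sin(a),0]);Z=np.array([0,0,-1.])
        G=R.from_matrix(np.c_[np.cross(Y,Z),Y,Z]); out.append((M.inv()*G).as_rotvec(degrees=True)/5)
    y0=M.as_matrix()[:,1]
    np.set_printoptions(precision=4,suppress=True)
    print("t",o["t"],"pos",p,"yaw",np.degrees(np.arctan2(y0[1],y0[0])),"q1,q7",o["q"][[0,6]],"w",o["gripper_width"]); print("shift",M.inv().apply(d),"turn",out[0],"or",out[1])
E
python3 - <<'E'
from h import *
T=bot.read_camera("top");S=bot.read_camera("scene")
f=lambda p:(p[0]/1.5625,p[1]/1.5625)
for n,a,b in [("knob",(458,52),(290,115)),("pretz low",(428,106),(278,182)),("post ring front",(310,70),(170,208)),("sign",(280,140),(210,290)),("bask2 top",(10,300),(135,520)),("bask1",(75,55),(10,210)),("cup",(122,300),(215,447)),("cup2",(468,72),(295,200))]:
    print(n,*tri(T,f(a),S,f(b)))
delta(.635,.035,107,.2)
E
```

```text
knob [ 0.75787717 -0.04617202  0.21041118] 0.008647956062111408
pretz low [ 0.73864039 -0.01182325  0.13038255] 0.016624804820606822
post ring front [0.78305189 0.1223829  0.13166927] 0.031401714327825216
sign [0.71238378 0.15576642 0.06111801] 0.0019566933447464864
bask2 top [0.50996073 0.43888925 0.09329794] 0.03203531105256491
bask1 [0.75457543 0.32742113 0.2278774 ] 0.008544618606730428
cup [0.52054805 0.33282117 0.06916697] 0.00572998051401997
cup2 [ 0.78441787 -0.06962182  0.06884395] 0.01393442919070902
t 0.4 pos [0.1961 0.6458 0.2312] yaw 73.10716927108004 q1,q7 [-1.3841 -0.0831] w 1.0000685984274846
shift [-0.5974 -0.4569  0.0313] turn [-0.0027 -0.0009 -6.7786] or [-0.0012  0.0035 29.2214]
```

```bash
python3 - <<'E'
from h import *
crop("top",130,0,200,120,4,"t2.png")
E
```

```text
(no output)
```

View pics/t2.png

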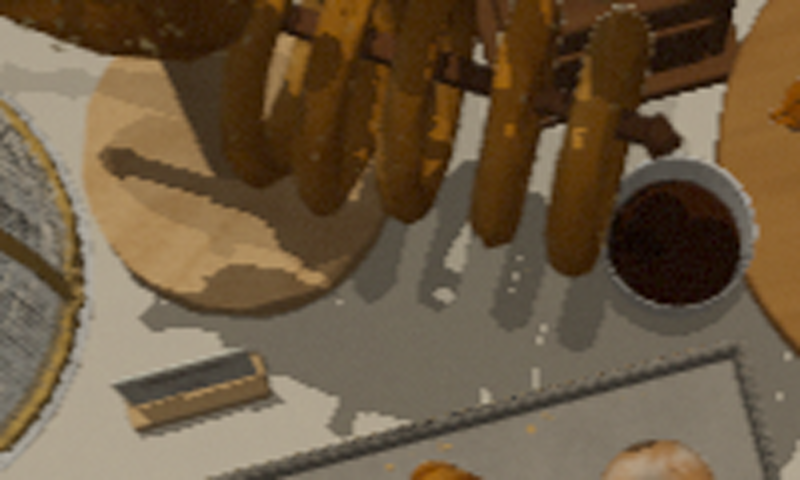

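Pretzels overhang to about x=0.71 near y=-0.02 at z 0.13–0.25, so I must keep clear of them. Now I'll move above the far croissant.

Emit:
servo_tool:
  motion:
    - [[0,0,-0.02,0,0,0,0.8],[-0.015,-0.01,-0.04,0,0,-0.2,0.8],[-0.04,-0.03,-0.05,0,0,-0.5,0.8],[-0.065,-0.05,-0.05,0,0,-0.8,0.8],[-0.09,-0.07,-0.05,0,0,-1.1,0.8],[-0.115,-0.09,-0.05,0,0,-1.4,0.8],[-0.14,-0.11,-0.05,0,0,-1.7,0.8],[-0.165,-0.13,-0.05,0,0,-2,0.8],[-0.19,-0.15,-0.05,0,0,-2.3,0.8],[-0.215,-0.17,-0.05,0,0,-2.6,0.8],[-0.24,-0.19,-0.05,0,0,-2.9,0.8],[-0.265,-0.21,-0.05,0,0,-3.2,0.8],[-0.29,-0.23,-0.05,0,0,-3.5,0.8],[-0.315,-0.25,-0.05,0,0,-3.8,0.8],[-0.34,-0.27,-0.05,0,0,-4.1,0.8],[-0.365,-0.29,-0.05,0,0,-4.4,0.8],[-0.39,-0.305,-0.05,0,0,-4.7,0.8],[-0.41,-0.32,-0.05,0,0,-5,0.8],[-0.42,-0.33,-0.05,0,0,-5.2,0.8],[-0.425,-0.335,-0.05,0,0,-5.3,0.8]]
  grip_force: 30

```text
t: 2.12
eef_pos: [0.5067, 0.1992, 0.2815]
tool_rot: [0.0, -0.082, 0.997, -0.0]
contact_force: [0.4, 0.9, 0.2]
gripper_width: 0.8
grasp_force: 0.0
```

```bash
python3 -c "
from h import *
delta(.635,.035,107,.16)"
```

```text
t 2.1167 pos [0.5067 0.1992 0.2815] yaw 99.42942345405848 q1,q7 [-0.6732  1.2964] w 0.7996937928715512
shift [-0.0996 -0.1829  0.1216] turn [-0.0085  0.0055 -1.5141] or [ 0.0083  0.0129 34.4859]
```

Emit:
servo_tool:
  motion:
    - [[-0.005,-0.01,0,0,0,-0.1,0.8],[-0.015,-0.03,0.01,0,0,-0.3,0.8],[-0.03,-0.05,0.025,0,0,-0.5,0.8],[-0.04,-0.07,0.04,0,0,-0.7,0.8],[-0.05,-0.09,0.055,0,0,-0.9,0.8],[-0.06,-0.11,0.07,0,0,-1.1,0.8],[-0.07,-0.13,0.085,0,0,-1.3,0.8],[-0.08,-0.15,0.1,0,0,-1.5,0.8],[-0.09,-0.165,0.11,0,0,-1.5,0.8],[-0.095,-0.175,0.12,0,0,-1.5,0.8],[-0.0996,-0.183,0.135,0,0,-1.5,0.8],[-0.0996,-0.183,0.155,0,0,-1.5,0.8],[-0.0996,-0.183,0.175,0,0,-1.5,0.8],[-0.0996,-0.183,0.195,0,0,-1.5,0.8],[-0.0996,-0.183,0.21,0,0,-1.5,0.8],[-0.0996,-0.183,0.22,0,0,-1.5,0.8],[-0.0996,-0.183,0.22,0,0,-1.5,0.8],[-0.0996,-0.183,0.22,0,0,-1.5,0.8]]

```text
t: 3.62
eef_pos: [0.6341, 0.0387, 0.0613]
tool_rot: [-0.0, -0.149, 0.989, 0.0]
contact_force: [0.7, -0.1, 1.5]
gripper_width: 0.801
grasp_force: 0.0
```

```bash
python3 -c "
from h import *
delta(.635,.035,107,.012)
crop('scene',130,70,220,160,3.6,'s2.png')"
```

```text
t 3.6167 pos [0.6341 0.0387 0.0613] yaw 107.13955486767435 q1,q7 [-0.3143  1.8637] w 0.8011644731622241
shift [ 0.0002 -0.0039  0.0493] turn [ 0.0052 -0.0045  0.0279] or [  0.007    0.0082 -35.9721]
```

View pics/s2.png

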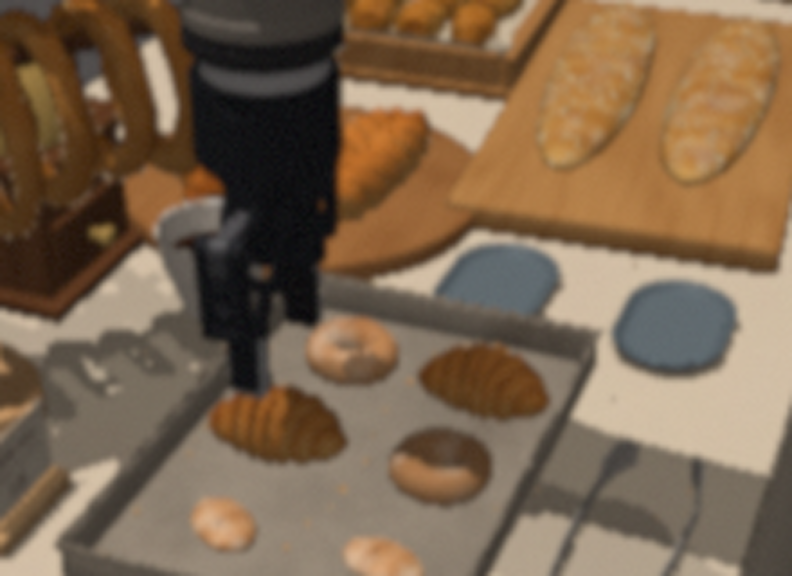

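```bash
python3 -c "
from h import *
c=bot.read_camera('scene');W=np.linalg.inv(c['pose'])
for xy in [(.6225,.077),(.646,.0005)]:
  for z in (.05,.06,.07,.08):
    p=c['K']@(W@[*xy,z,1])[:3]; print(xy,z,(p[:2]/p[2]-[130,70])*3.6)
"
```

```text
(0.6225, 0.077) 0.05 [247.76903    423.33563815]
(0.6225, 0.077) 0.06 [246.90536508 407.99827306]
(0.6225, 0.077) 0.07 [246.02941002 392.44265377]
(0.6225, 0.077) 0.08 [245.14090059 376.6640882 ]
(0.646, 0.0005) 0.05 [302.59452669 348.04503721]
(0.646, 0.0005) 0.06 [302.15141352 333.28243561]
(0.646, 0.0005) 0.07 [301.7024374  318.32450581]
(0.646, 0.0005) 0.08 [301.24748118 303.16734535]
```

Viewed: the near finger tip is at crop (250,392) and the far one at (300,322), so tips sit about 8 mm above the TCP at opening 0.8. The gripper straddles the croissant, so I descend and grasp.

Emit:
servo_tool:
  motion:
    - [[0,-0.002,0.01,0,0,0,0.8],[0,-0.002,0.022,0,0,0,0.8],[0,-0.002,0.034,0,0,0,0.8],[0,-0.002,0.044,0,0,0,0.8],[0,-0.002,0.051,0,0,0,0.8],[0,-0.002,0.051,0,0,0,0.8],[0,-0.002,0.051,0,0,0,0.65],[0,-0.002,0.051,0,0,0,0.55],[0,-0.002,0.051,0,0,0,0.45],[0,-0.002,0.051,0,0,0,0.4],[0,-0.002,0.051,0,0,0,0.4],[0,-0.002,0.051,0,0,0,0.4],[0,-0.002,0.051,0,0,0,0.4],[0,-0.002,0.051,0,0,0,0.4]]
  grip_force: 30

```text
t: 4.88
eef_pos: [0.6349, 0.0363, 0.0106]
tool_rot: [0.0, -0.149, 0.989, 0.0]
contact_force: [-0.7, 0.6, 1.7]
gripper_width: 0.568
grasp_force: 31.2
```

Emit:
servo_tool:
  motion:
    - [[0,0,-0.005,0,0,0,0.4],[0,0,-0.012,0,0,0,0.4],[0,0,-0.025,0,0,0,0.4],[0,0,-0.04,0,0,0,0.4],[0,0,-0.055,0,0,0,0.4],[0,0,-0.07,0,0,0,0.4],[0,0,-0.08,0,0,0,0.4],[0,0,-0.09,0,0,0,0.4],[0,0,-0.09,0,0,0,0.4],[0,0,-0.09,0,0,0,0.4]]

```text
t: 5.72
eef_pos: [0.635, 0.0362, 0.1009]
tool_rot: [0.001, -0.149, 0.989, 0.0]
contact_force: [0.5, 0.1, -0.8]
gripper_width: 0.567
grasp_force: 31.1
```

```bash
python3 -c "
from h import *
delta(.6337,-.1922,14,.03)"
```

```text
t 5.7167 pos [0.635  0.0362 0.1009] yaw 107.11208040664613 q1,q7 [-0.3223  1.8562] w 0.5669722993822875
shift [ 0.0686 -0.2179  0.0708] turn [ 0.0096  0.0096 18.6224] or [ -0.0094   0.0094 -17.3776]
```

Emit:
servo_tool:
  motion:
    - [[0.002,-0.007,0,0,0,0.5,0.4],[0.006,-0.02,0,0,0,1.5,0.4],[0.01,-0.034,0,0,0,2.6,0.4],[0.015,-0.048,0,0,0,3.8,0.4],[0.02,-0.062,0,0,0,5,0.4],[0.024,-0.076,0,0,0,6.2,0.4],[0.028,-0.09,0,0,0,7.4,0.4],[0.033,-0.104,0,0,0,8.6,0.4],[0.037,-0.118,0,0,0,9.8,0.4],[0.042,-0.132,0,0,0,11,0.4],[0.046,-0.146,0,0,0,12.2,0.4],[0.05,-0.16,0,0,0,13.4,0.4],[0.055,-0.174,0,0,0,14.6,0.4],[0.059,-0.188,0,0,0,15.8,0.4],[0.063,-0.2,0,0,0,17,0.4],[0.067,-0.212,0,0,0,18,0.4],[0.0686,-0.218,0,0,0,18.6,0.4],[0.0686,-0.218,0,0,0,18.6,0.4],[0.0686,-0.218,0,0,0,18.6,0.4]]

```text
t: 7.3
eef_pos: [0.6326, -0.1929, 0.0994]
tool_rot: [-0.001, 0.615, 0.788, -0.001]
contact_force: [0.4, 0.3, -0.5]
gripper_width: 0.568
grasp_force: 31.1
```

```bash
python3 -c "
from h import *
delta(.6337,-.1922,14,.013)
crop('top',300,80,120,120,5,'t3.png')"
```

```text
t 7.3 pos [ 0.6326 -0.1929  0.0994] yaw 14.07912448944023 q1,q7 [-0.2388  0.8661] w 0.5683511564830852
shift [0.0003 0.0014 0.0864] turn [-0.02   -0.0021  0.0158] or [  0.0033  -0.0313 -35.9842]
```

View pics/t3.png

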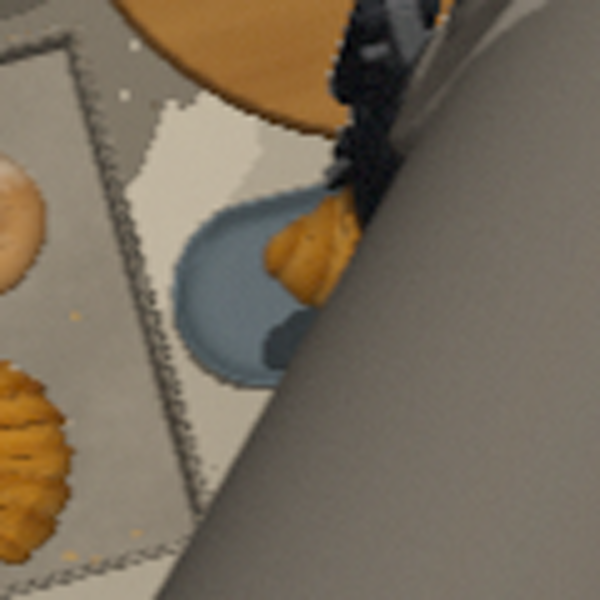

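The arm hides most of the dish, but the visible croissant tip at (270,255) sits over it, pointing along it. I'm lowering now.

Emit:
servo_tool:
  motion:
    - [[0,0.001,0.01,0,0,0,0.4],[0,0.0014,0.025,0,0,0,0.4],[0,0.0014,0.04,0,0,0,0.4],[0,0.0014,0.055,0,0,0,0.4],[0,0.0014,0.068,0,0,0,0.4],[0,0.0014,0.077,0,0,0,0.4],[0,0.0014,0.083,0,0,0,0.4],[0,0.0014,0.0865,0,0,0,0.4],[0,0.0014,0.0865,0,0,0,0.4],[0,0.0014,0.0865,0,0,0,0.4]]

```text
t: 8.18
eef_pos: [0.635, -0.1923, 0.0141]
tool_rot: [0.0, 0.615, 0.789, 0.0]
contact_force: [-0.0, 0.6, 0.2]
gripper_width: 0.563
grasp_force: 31.1
```

```bash
python3 -c "
from h import *
delta(.6337,-.1922,14,.0125)
crop('scene',200,40,170,120,4.5,'s3.png')"
```

```text
t 8.1833 pos [ 0.635  -0.1923  0.0141] yaw 14.102607023340605 q1,q7 [-0.1874  0.9201] w 0.5629351192842802
shift [ 0.0004 -0.0012  0.0016] turn [0.0053 0.0041 0.0205] or [ -0.0064   0.0084 -35.9795]
```

View pics/s3.png

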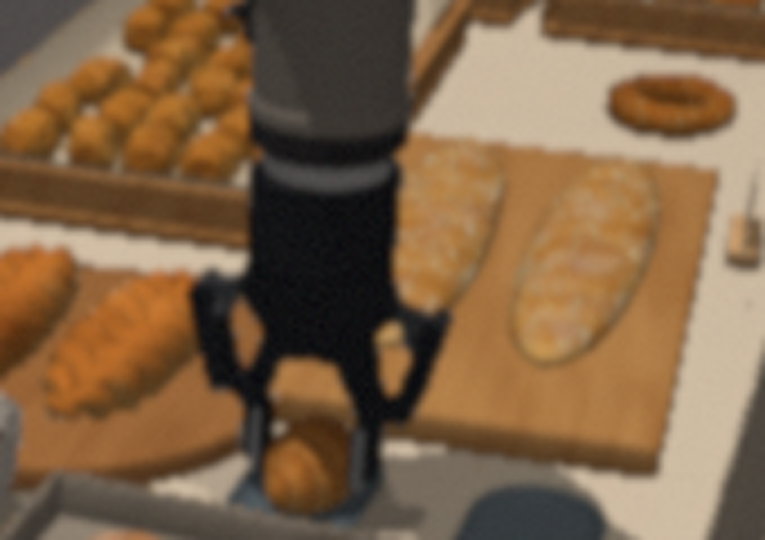

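The croissant sits in the oval dish between the fingers at (305,470). I'm releasing it and lifting.

Emit:
servo_tool:
  motion:
    - [[0,-0.001,0.001,0,0,0,0.4],[0,-0.001,0.001,0,0,0,0.5],[0,-0.001,0.001,0,0,0,0.56],[0,-0.001,0.001,0,0,0,0.62],[0,-0.001,0.001,0,0,0,0.7],[0,-0.001,0.001,0,0,0,0.78],[0,-0.001,0.001,0,0,0,0.8],[0,-0.001,0.001,0,0,0,0.8],[0,-0.001,-0.01,0,0,0,0.8],[0,-0.001,-0.03,0,0,0,0.8],[0,-0.001,-0.05,0,0,0,0.8],[0,-0.001,-0.07,0,0,0,0.8],[0,-0.001,-0.08,0,0,0,0.8],[0,-0.001,-0.085,0,0,0,0.8],[0,-0.001,-0.085,0,0,0,0.8]]

```text
t: 9.48
eef_pos: [0.6344, -0.1924, 0.1]
tool_rot: [0.001, 0.615, 0.789, 0.001]
contact_force: [0.1, -0.1, -0.8]
gripper_width: 0.8
grasp_force: 0.0
```

```bash
python3 -c "
from h import *
delta(.5645,-.0722,102.5,.0105)"
```

```text
t 9.4833 pos [ 0.6344 -0.1924  0.1   ] yaw 14.114680909874695 q1,q7 [-0.2393  0.8667] w 0.7997933757026023
shift [ 0.1337 -0.0386  0.0894] turn [  0.0105   0.0225 -17.6771] or [ 0.0227 -0.0106 18.3229]
```

Emit:
servo_tool:
  motion:
    - [[0.005,-0.001,0,0,0,-0.5,0.8],[0.013,-0.004,0,0,0,-1.6,0.8],[0.022,-0.007,0,0,0,-2.8,0.8],[0.031,-0.01,0,0,0,-4,0.8],[0.04,-0.012,0,0,0,-5.2,0.8],[0.049,-0.014,0,0,0,-6.4,0.8],[0.058,-0.017,0,0,0,-7.6,0.8],[0.067,-0.02,0,0,0,-8.8,0.8],[0.076,-0.022,0,0,0,-10,0.8],[0.085,-0.025,0,0,0,-11.2,0.8],[0.094,-0.027,0,0,0,-12.4,0.8],[0.103,-0.03,0,0,0,-13.6,0.8],[0.112,-0.032,0,0,0,-14.8,0.8],[0.121,-0.035,0,0,0,-16,0.8],[0.129,-0.037,0,0,0,-17,0.8],[0.1337,-0.0386,0,0,0,-17.7,0.8],[0.1337,-0.0386,0.01,0,0,-17.7,0.8],[0.1337,-0.0386,0.025,0,0,-17.7,0.8],[0.1337,-0.0386,0.035,0,0,-17.7,0.8],[0.1337,-0.0386,0.035,0,0,-17.7,0.8]]

```text
t: 11.15
eef_pos: [0.5615, -0.0721, 0.0606]
tool_rot: [-0.003, -0.109, 0.994, 0.0]
contact_force: [-0.6, -0.4, 0.1]
gripper_width: 0.799
grasp_force: 0.0
```

```bash
python3 -c "
from h import *
delta(.565,-.0715,102.5,.0105)
crop('scene',190,70,150,130,4.5,'s4.png')"
```

```text
t 11.15 pos [ 0.5615 -0.0721  0.0606] yaw 102.52071837598878 q1,q7 [-0.1673  1.9807] w 0.7988951997379931
shift [-0.0038 -0.0002  0.0501] turn [ 0.0121 -0.06    0.0042] or [  0.0942   0.019  -35.9957]
```

View pics/s4.png

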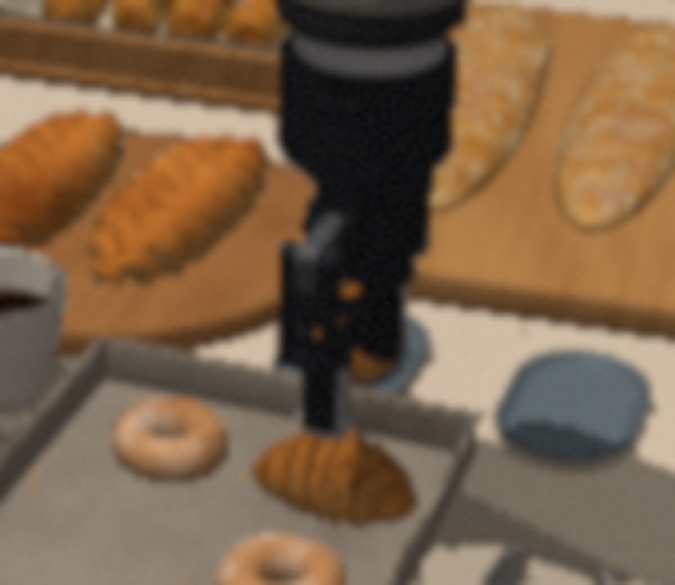

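The fingers straddle the near croissant, with the tip at (330,425). I'm descending and grasping.

Emit:
servo_tool:
  motion:
    - [[0,0,0.01,0,0,0,0.8],[0,0,0.022,0,0,0,0.8],[0,0,0.034,0,0,0,0.8],[0,0,0.046,0,0,0,0.8],[0,0,0.0535,0,0,0,0.8],[0,0,0.0535,0,0,0,0.8],[0,0,0.0535,0,0,0,0.65],[0,0,0.0535,0,0,0,0.55],[0,0,0.0535,0,0,0,0.45],[0,0,0.0535,0,0,0,0.4],[0,0,0.0535,0,0,0,0.4],[0,0,0.0535,0,0,0,0.4],[0,0,0.0535,0,0,0,0.4],[0,0,0.0535,0,0,0,0.4]]

```text
t: 12.37
eef_pos: [0.5641, -0.0719, 0.0107]
tool_rot: [0.0, -0.11, 0.994, 0.0]
contact_force: [-0.2, -0.6, 3.6]
gripper_width: 0.543
grasp_force: 31.1
```

Emit:
servo_tool:
  motion:
    - [[0,0,-0.005,0,0,0,0.4],[0,0,-0.012,0,0,0,0.4],[0,0,-0.025,0,0,0,0.4],[0,0,-0.04,0,0,0,0.4],[0,0,-0.055,0,0,0,0.4],[0,0,-0.07,0,0,0,0.4],[0,0,-0.08,0,0,0,0.4],[0,0,-0.09,0,0,0,0.4],[0,0,-0.09,0,0,0,0.4],[0,0,-0.09,0,0,0,0.4]]

```text
t: 13.2
eef_pos: [0.5639, -0.0719, 0.1008]
tool_rot: [0.001, -0.11, 0.994, 0.0]
contact_force: [-0.4, -0.2, -1.3]
gripper_width: 0.547
grasp_force: 30.9
```

```bash
python3 -c "
from h import *
delta(.5135,-.2182,14,.0125)"
```

```text
t 13.2 pos [ 0.5639 -0.0719  0.1008] yaw 102.61470836148497 q1,q7 [-0.1849  1.9652] w 0.5472823069178195
shift [ 0.0812 -0.1317  0.0882] turn [ 0.0082  0.0099 17.7229] or [ -0.01     0.0082 -18.2771]
```

Emit:
servo_tool:
  motion:
    - [[0.002,-0.004,0,0,0,0.4,0.4],[0.006,-0.01,0,0,0,1.3,0.4],[0.011,-0.018,0,0,0,2.4,0.4],[0.017,-0.027,0,0,0,3.6,0.4],[0.022,-0.036,0,0,0,4.8,0.4],[0.027,-0.045,0,0,0,6,0.4],[0.033,-0.054,0,0,0,7.2,0.4],[0.039,-0.063,0,0,0,8.4,0.4],[0.044,-0.072,0,0,0,9.6,0.4],[0.05,-0.081,0,0,0,10.8,0.4],[0.055,-0.09,0,0,0,12,0.4],[0.06,-0.098,0,0,0,13.2,0.4],[0.066,-0.107,0,0,0,14.4,0.4],[0.071,-0.116,0,0,0,15.6,0.4],[0.076,-0.124,0,0,0,16.7,0.4],[0.08,-0.13,0,0,0,17.5,0.4],[0.0812,-0.1317,0,0,0,17.7,0.4],[0.0812,-0.1317,0,0,0,17.7,0.4],[0.0812,-0.1317,0,0,0,17.7,0.4]]

```text
t: 14.78
eef_pos: [0.513, -0.218, 0.0998]
tool_rot: [-0.0, 0.614, 0.789, -0.0]
contact_force: [0.2, 0.4, -0.2]
gripper_width: 0.544
grasp_force: 30.9
```

Emit:
servo_tool:
  motion:
    - [[0,0,0.01,0,0,0,0.4],[0,0,0.025,0,0,0,0.4],[0,0,0.04,0,0,0,0.4],[0,0,0.055,0,0,0,0.4],[0,0,0.068,0,0,0,0.4],[0,0,0.077,0,0,0,0.4],[0,0,0.083,0,0,0,0.4],[0,0,0.0865,0,0,0,0.4],[0,0,0.0865,0,0,0,0.4],[0,0,0.0865,0,0,0,0.4]]

```text
t: 15.62
eef_pos: [0.5135, -0.2185, 0.0141]
tool_rot: [0.0, 0.615, 0.789, 0.0]
contact_force: [0.5, 0.2, -0.8]
gripper_width: 0.544
grasp_force: 30.9
```

```bash
python3 -c "
from h import *
delta(.5135,-.2182,14,.0125)"
```

```text
t 15.6167 pos [ 0.5135 -0.2185  0.0141] yaw 14.108080821993768 q1,q7 [-0.1256  1.0643] w 0.544139845582545
shift [0.0002 0.0001 0.0016] turn [0.0052 0.0032 0.0216] or [ -0.005    0.0082 -35.9784]
```

Emit:
servo_tool:
  motion:
    - [[0,0,0.001,0,0,0,0.4],[0,0,0.001,0,0,0,0.5],[0,0,0.001,0,0,0,0.56],[0,0,0.001,0,0,0,0.62],[0,0,0.001,0,0,0,0.7],[0,0,0.001,0,0,0,0.78],[0,0,0.001,0,0,0,0.82],[0,0,0.001,0,0,0,0.82],[0,0,-0.01,0,0,0,0.82],[0,0,-0.03,0,0,0,0.82],[0,0,-0.05,0,0,0,0.82],[0,0,-0.07,0,0,0,0.82],[0,0,-0.08,0,0,0,0.82],[0,0,-0.085,0,0,0,0.82],[0,0,-0.085,0,0,0,0.82],[0,0,-0.085,0,0,0,0.82]]

```text
t: 16.95
eef_pos: [0.513, -0.2179, 0.0984]
tool_rot: [-0.0, 0.615, 0.789, 0.0]
contact_force: [-0.7, 0.1, -0.5]
gripper_width: 0.817
grasp_force: 0.0
```

```bash
python3 -c "
from h import *
delta(.655,-.058,103,.005)"
```

```text
t 16.95 pos [ 0.513  -0.2179  0.0984] yaw 14.124903859158346 q1,q7 [-0.2185  0.9751] w 0.8172455514675425
shift [0.1204 0.1768 0.0934] turn [  0.0022  -0.0068 -17.775 ] or [-0.0069 -0.0022 18.225 ]
```

Emit:
servo_tool:
  motion:
    - [[0.003,0.005,0,0,0,-0.5,0.82],[0.01,0.014,0,0,0,-1.6,0.82],[0.018,0.026,0,0,0,-2.8,0.82],[0.026,0.038,0,0,0,-4,0.82],[0.034,0.05,0,0,0,-5.2,0.82],[0.042,0.062,0,0,0,-6.4,0.82],[0.05,0.074,0,0,0,-7.6,0.82],[0.058,0.086,0,0,0,-8.8,0.82],[0.066,0.098,0,0,0,-10,0.82],[0.074,0.11,0,0,0,-11.2,0.82],[0.082,0.122,0,0,0,-12.4,0.82],[0.09,0.134,0,0,0,-13.6,0.82],[0.098,0.146,0,0,0,-14.8,0.82],[0.106,0.157,0,0,0,-16,0.82],[0.113,0.167,0,0,0,-17,0.82],[0.118,0.174,0,0,0,-17.6,0.82],[0.1204,0.177,0,0,0,-17.8,0.82],[0.1204,0.177,0.015,0,0,-17.8,0.82],[0.1204,0.177,0.035,0,0,-17.8,0.82],[0.1204,0.177,0.045,0,0,-17.8,0.82]]

```text
t: 18.62
eef_pos: [0.6536, -0.0585, 0.0509]
tool_rot: [-0.002, -0.114, 0.994, 0.0]
contact_force: [-0.6, -0.8, -0.5]
gripper_width: 0.819
grasp_force: 0.0
```

```bash
python3 -c "
from h import *
delta(.655,-.058,103,.005)
crop('scene',190,70,150,130,4.5,'s5.png')"
```

```text
t 18.6167 pos [ 0.6536 -0.0585  0.0509] yaw 103.03835214955741 q1,q7 [-0.1676  1.9592] w 0.8194434399791799
shift [-0.0017  0.0001  0.0459] turn [ 0.0123 -0.0442  0.0077] or [  0.0693   0.0194 -35.9922]
```

View pics/s5.png

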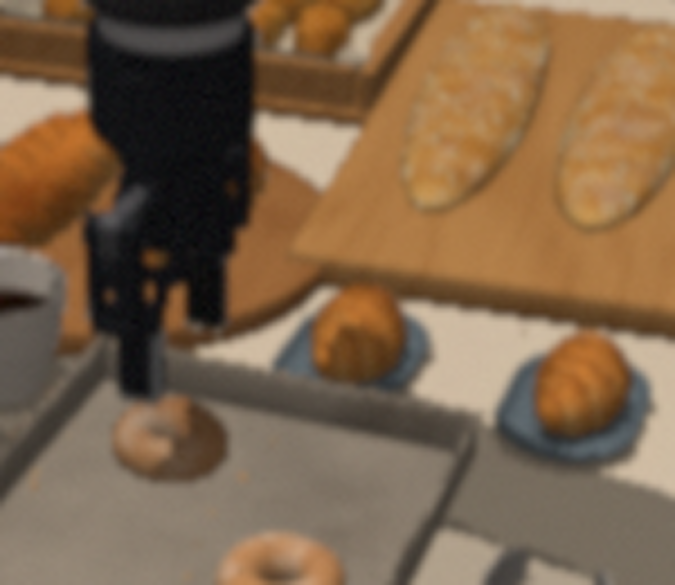

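Both croissants lie along their dishes, at (355,335) and (580,385), and the fingers are over the far ring at (165,440). I'm descending slowly.

Emit:
servo_tool:
  motion:
    - [[0,0,0.01,0,0,0,0.82],[0,0,0.02,0,0,0,0.82],[0,0,0.03,0,0,0,0.82],[0,0,0.039,0,0,0,0.82],[0,0,0.045,0,0,0,0.82],[0,0,0.0485,0,0,0,0.82],[0,0,0.0485,0,0,0,0.82],[0,0,0.0485,0,0,0,0.74],[0,0,0.0485,0,0,0,0.68],[0,0,0.0485,0,0,0,0.62],[0,0,0.0485,0,0,0,0.55],[0,0,0.0485,0,0,0,0.55],[0,0,0.0485,0,0,0,0.55],[0,0,0.0485,0,0,0,0.55]]

```text
t: 19.83
eef_pos: [0.656, -0.0587, 0.0063]
tool_rot: [0.001, -0.114, 0.993, -0.0]
contact_force: [-2.3, -1.4, 6.8]
gripper_width: 0.658
grasp_force: 31.4
```

Emit:
servo_tool:
  motion:
    - [[0,0,-0.003,0,0,0,0.55],[0,0,-0.008,0,0,0,0.55],[0,0,-0.016,0,0,0,0.55],[0,0,-0.028,0,0,0,0.55],[0,0,-0.042,0,0,0,0.55],[0,0,-0.056,0,0,0,0.55],[0,0,-0.07,0,0,0,0.55],[0,0,-0.082,0,0,0,0.55],[0,0,-0.09,0,0,0,0.55],[0,0,-0.095,0,0,0,0.55],[0,0,-0.095,0,0,0,0.55],[0,0,-0.095,0,0,0,0.55]]

```text
t: 20.83
eef_pos: [0.6554, -0.0583, 0.1002]
tool_rot: [-0.0, -0.114, 0.993, 0.0]
contact_force: [-1.4, 0.6, -0.1]
gripper_width: 0.658
grasp_force: 32.0
```

```bash
python3 -c "
from h import *
delta(.5485,.2401,76,.0085)
crop('scene',150,50,190,150,4,'s6.png')"
```

```text
t 20.8333 pos [ 0.6554 -0.0583  0.1002] yaw 103.11368095132825 q1,q7 [-0.1816  1.9466] w 0.658159421827664
shift [0.0364 0.3148 0.0917] turn [ 0.0015 -0.0027  5.4227] or [  0.0037   0.002  -30.5773]
```

View pics/s6.png

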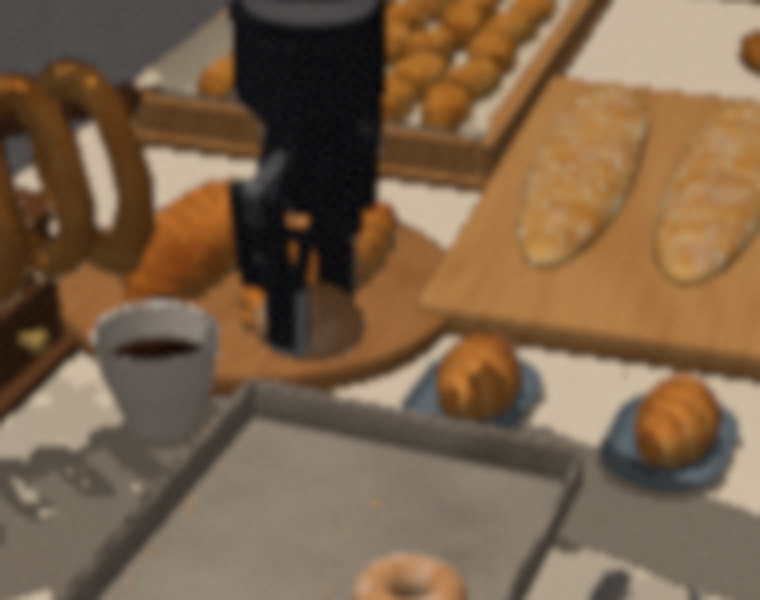

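The ring is held level at (320,320). I'm carrying it to the far round dish.

Emit:
servo_tool:
  motion:
    - [[0.001,0.006,0,0,0,0.3,0.55],[0.002,0.018,0,0,0,1,0.55],[0.004,0.034,0,0,0,2,0.55],[0.006,0.052,0,0,0,3,0.55],[0.008,0.07,0,0,0,4,0.55],[0.01,0.088,0,0,0,5,0.55],[0.012,0.106,0,0,0,6,0.55],[0.014,0.124,0,0,0,7,0.55],[0.016,0.142,0,0,0,8,0.55],[0.018,0.16,0,0,0,9,0.55],[0.02,0.178,0,0,0,10,0.55],[0.022,0.196,0,0,0,11,0.55],[0.024,0.214,0,0,0,12,0.55],[0.027,0.232,0,0,0,13,0.55],[0.029,0.25,0,0,0,14,0.55],[0.031,0.268,0,0,0,15,0.55],[0.033,0.285,0,0,0,16,0.55],[0.035,0.3,0,0,0,17,0.55],[0.036,0.31,0,0,0,17.7,0.55],[0.0364,0.315,0,0,0,18,0.55]]

```text
t: 22.55
eef_pos: [0.5471, 0.2422, 0.0991]
tool_rot: [-0.001, 0.622, 0.783, -0.001]
contact_force: [0.6, 0.9, -0.7]
gripper_width: 0.656
grasp_force: 32.0
```

Emit:
servo_tool:
  motion:
    - [[0,0,0,0,0,0,0.55],[0,0,0.01,0,0,0,0.55],[0,0,0.025,0,0,0,0.55],[0,0,0.035,0,0,0,0.55],[0,0,0.045,0,0,0,0.55],[0,0,0.05,0,0,0,0.55],[0,0,0.05,0,0,0,0.55],[0,0,0.05,0,0,0,0.55]]

```text
t: 23.22
eef_pos: [0.5487, 0.2397, 0.0501]
tool_rot: [-0.0, 0.622, 0.783, -0.0]
contact_force: [0.2, -0.3, -0.1]
gripper_width: 0.66
grasp_force: 32.0
```

```bash
python3 -c "
from h import *
delta(.5485,.2401,13,.0085)"
```

```text
t 23.2167 pos [0.5487 0.2397 0.0501] yaw 13.085290741584368 q1,q7 [-0.9524  0.1849] w 0.6598932335003596
shift [ 0.0004 -0.0001  0.0416] turn [-0.0046  0.0033  0.0171] or [ -0.0051  -0.0073 -35.9829]
```

Emit:
servo_tool:
  motion:
    - [[0,0,0.01,0,0,0,0.55],[0,0,0.02,0,0,0,0.55],[0,0,0.03,0,0,0,0.55],[0,0,0.037,0,0,0,0.55],[0,0,0.041,0,0,0,0.55],[0,0,0.042,0,0,0,0.55],[0,0,0.042,0,0,0,0.55],[0,0,0.042,0,0,0,0.55]]

```text
t: 23.88
eef_pos: [0.5489, 0.2402, 0.0085]
tool_rot: [0.0, 0.622, 0.783, 0.0]
contact_force: [0.1, -0.4, -0.5]
gripper_width: 0.664
grasp_force: 32.0
```

Emit:
servo_tool:
  motion:
    - [[0,0,0,0,0,0,0.6],[0,0,0,0,0,0,0.65],[0,0,0,0,0,0,0.7],[0,0,0,0,0,0,0.75],[0,0,0,0,0,0,0.82],[0,0,0,0,0,0,0.82],[0,0,0,0,0,0,0.82],[0,0,-0.01,0,0,0,0.82],[0,0,-0.03,0,0,0,0.82],[0,0,-0.05,0,0,0,0.82],[0,0,-0.07,0,0,0,0.82],[0,0,-0.085,0,0,0,0.82],[0,0,-0.09,0,0,0,0.82],[0,0,-0.09,0,0,0,0.82],[0,0,-0.09,0,0,0,0.82]]

```text
t: 25.13
eef_pos: [0.5483, 0.2403, 0.0982]
tool_rot: [-0.0, 0.622, 0.783, 0.0]
contact_force: [-0.6, 0.7, -0.3]
gripper_width: 0.816
grasp_force: 0.0
```

```bash
python3 -c "
from h import *
delta(.5442,.0064,103,.006)"
```

```text
t 25.1333 pos [0.5483 0.2403 0.0982] yaw 13.12337283568124 q1,q7 [-0.9945  0.1439] w 0.8155713568789613
shift [-0.2269 -0.0571  0.0921] turn [  0.0024  -0.004  -17.9753] or [-0.004  -0.0024 18.0247]
```

Emit:
servo_tool:
  motion:
    - [[-0.004,-0.001,0,0,0,-0.3,0.82],[-0.013,-0.003,0,0,0,-1,0.82],[-0.025,-0.006,0,0,0,-2,0.82],[-0.038,-0.01,0,0,0,-3,0.82],[-0.051,-0.013,0,0,0,-4,0.82],[-0.064,-0.016,0,0,0,-5,0.82],[-0.077,-0.019,0,0,0,-6,0.82],[-0.09,-0.023,0,0,0,-7,0.82],[-0.103,-0.026,0,0,0,-8,0.82],[-0.116,-0.029,0,0,0,-9,0.82],[-0.129,-0.032,0,0,0,-10,0.82],[-0.142,-0.036,0,0,0,-11,0.82],[-0.155,-0.039,0,0,0,-12,0.82],[-0.168,-0.042,0,0,0,-13,0.82],[-0.181,-0.045,0,0,0,-14,0.82],[-0.194,-0.049,0,0,0,-15,0.82],[-0.206,-0.052,0,0,0,-16,0.82],[-0.217,-0.055,0,0,0,-17,0.82],[-0.225,-0.0565,0,0,0,-17.7,0.82],[-0.227,-0.057,0,0,0,-18,0.82]]

```text
t: 26.8
eef_pos: [0.5435, 0.0041, 0.0971]
tool_rot: [-0.001, -0.115, 0.993, -0.0]
contact_force: [-0.2, -1.5, -0.2]
gripper_width: 0.82
grasp_force: 0.0
```

Emit:
servo_tool:
  motion:
    - [[0,0,0,0,0,0,0.82],[0,0,0.01,0,0,0,0.82],[0,0,0.025,0,0,0,0.82],[0,0,0.035,0,0,0,0.82],[0,0,0.045,0,0,0,0.82],[0,0,0.05,0,0,0,0.82],[0,0,0.05,0,0,0,0.82],[0,0,0.05,0,0,0,0.82]]

```text
t: 27.47
eef_pos: [0.5444, 0.0062, 0.0479]
tool_rot: [-0.0, -0.114, 0.993, -0.0]
contact_force: [-0.3, -0.7, 0.4]
gripper_width: 0.82
grasp_force: 0.0
```

```bash
python3 -c "
from h import *
delta(.5442,.0064,103,.005)
crop('scene',130,120,200,160,3.9,'s7.png')"
```

```text
t 27.4667 pos [0.5444 0.0062 0.0479] yaw 103.10737832402458 q1,q7 [-0.3106  1.8585] w 0.8195705250372525
shift [0.0001 0.0002 0.0429] turn [ 0.0001 -0.009   0.0215] or [  0.0142   0.0001 -35.9785]
```

View pics/s7.png

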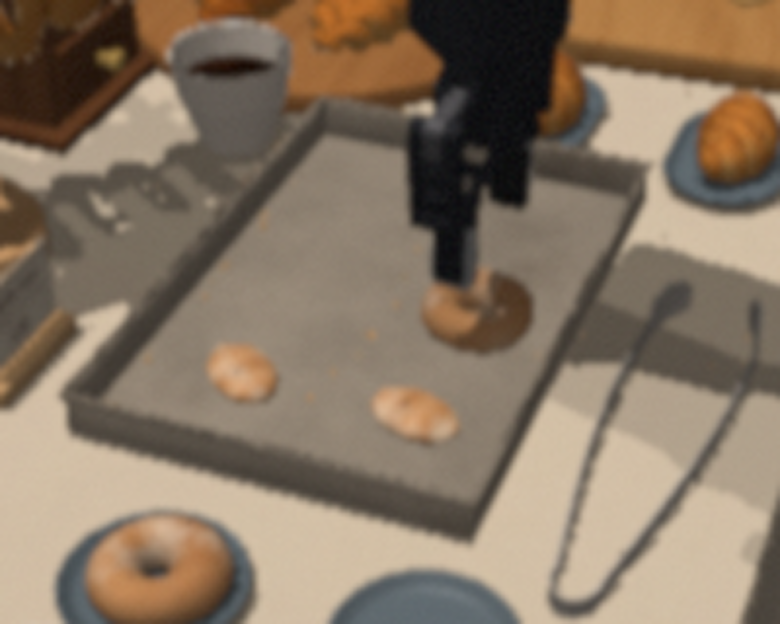

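The first ring lies flat and centred in its dish at (160,570). The fingers are over the second ring at (475,310), and the biscuits at (240,372) and (415,412) haven't moved. I'm descending to grasp.

Emit:
servo_tool:
  motion:
    - [[0,0,0.01,0,0,0,0.82],[0,0,0.02,0,0,0,0.82],[0,0,0.03,0,0,0,0.82],[0,0,0.038,0,0,0,0.82],[0,0,0.042,0,0,0,0.82],[0,0,0.042,0,0,0,0.82],[0,0,0.042,0,0,0,0.82],[0,0,0.042,0,0,0,0.74],[0,0,0.042,0,0,0,0.68],[0,0,0.042,0,0,0,0.62],[0,0,0.042,0,0,0,0.55],[0,0,0.042,0,0,0,0.55],[0,0,0.042,0,0,0,0.55],[0,0,0.042,0,0,0,0.55]]

```text
t: 28.68
eef_pos: [0.5451, 0.0061, 0.0073]
tool_rot: [0.001, -0.114, 0.993, 0.0]
contact_force: [-1.5, 0.2, 5.7]
gripper_width: 0.634
grasp_force: 30.2
```

Emit:
servo_tool:
  motion:
    - [[0,0,-0.003,0,0,0,0.55],[0,0,-0.008,0,0,0,0.55],[0,0,-0.016,0,0,0,0.55],[0,0,-0.028,0,0,0,0.55],[0,0,-0.042,0,0,0,0.55],[0,0,-0.056,0,0,0,0.55],[0,0,-0.07,0,0,0,0.55],[0,0,-0.082,0,0,0,0.55],[0,0,-0.09,0,0,0,0.55],[0,0,-0.094,0,0,0,0.55],[0,0,-0.094,0,0,0,0.55],[0,0,-0.094,0,0,0,0.55]]

```text
t: 29.68
eef_pos: [0.5444, 0.0062, 0.1002]
tool_rot: [-0.0, -0.114, 0.993, 0.0]
contact_force: [0.4, 0.2, -0.4]
gripper_width: 0.634
grasp_force: 31.3
```

```bash
python3 -c "
from h import *
delta(.435,.2006,103,.0085)"
```

```text
t 29.6833 pos [0.5444 0.0062 0.1002] yaw 103.11819363977843 q1,q7 [-0.3374  1.832 ] w 0.6337206976018497
shift [0.0624 0.2141 0.0917] turn [ 0.0013 -0.0017  0.0236] or [  0.0027   0.002  -35.9764]
```

Emit:
servo_tool:
  motion:
    - [[0.001,0.004,0,0,0,0.2,0.55],[0.004,0.014,0,0,0,0.6,0.55],[0.008,0.028,0,0,0,1.1,0.55],[0.012,0.042,0,0,0,1.7,0.55],[0.016,0.056,0,0,0,2.3,0.55],[0.02,0.07,0,0,0,2.9,0.55],[0.025,0.085,0,0,0,3.5,0.55],[0.029,0.1,0,0,0,4.1,0.55],[0.033,0.115,0,0,0,4.7,0.55],[0.038,0.13,0,0,0,5.3,0.55],[0.042,0.145,0,0,0,5.9,0.55],[0.047,0.16,0,0,0,6.5,0.55],[0.051,0.175,0,0,0,7.1,0.55],[0.055,0.19,0,0,0,7.7,0.55],[0.059,0.203,0,0,0,8.2,0.55],[0.0615,0.211,0,0,0,8.5,0.55],[0.0624,0.214,0,0,0,8.6,0.55],[0.0624,0.214,0.01,0,0,8.6,0.55],[0.0624,0.214,0.025,0,0,8.6,0.55],[0.0624,0.214,0.04,0,0,8.6,0.55]]

```text
t: 31.35
eef_pos: [0.4356, 0.1999, 0.0593]
tool_rot: [0.0, 0.258, 0.966, 0.0]
contact_force: [-0.4, 0.1, -0.1]
gripper_width: 0.637
grasp_force: 31.3
```

Emit:
servo_tool:
  motion:
    - [[0,0,0.005,0,0,0,0.55],[0,0,0.01,0,0,0,0.55],[0,0,0.01,0,0,0,0.55],[0,0,0.01,0,0,0,0.55]]

```text
t: 31.68
eef_pos: [0.4356, 0.2, 0.0503]
tool_rot: [0.0, 0.258, 0.966, -0.0]
contact_force: [-0.1, -0.1, -0.2]
gripper_width: 0.638
grasp_force: 31.4
```

```bash
python3 -c "
from h import *
delta(.435,.2006,60,.009)"
```

```text
t 31.6833 pos [0.4356 0.2    0.0503] yaw 60.06894259806333 q1,q7 [-0.8678  0.7885] w 0.6380005365159598
shift [0.0008 0.0002 0.0413] turn [-0.0024  0.0011  0.0138] or [ -0.0017  -0.0037 -35.9862]
```

Emit:
servo_tool:
  motion:
    - [[0,0,0.01,0,0,0,0.55],[0,0,0.02,0,0,0,0.55],[0,0,0.03,0,0,0,0.55],[0,0,0.037,0,0,0,0.55],[0,0,0.041,0,0,0,0.55],[0,0,0.0415,0,0,0,0.55],[0,0,0.0415,0,0,0,0.55],[0,0,0.0415,0,0,0,0.55]]

```text
t: 32.35
eef_pos: [0.4353, 0.2004, 0.0086]
tool_rot: [-0.0, 0.258, 0.966, -0.0]
contact_force: [-0.5, 0.2, -0.2]
gripper_width: 0.631
grasp_force: 31.4
```

Emit:
servo_tool:
  motion:
    - [[0,0,0,0,0,0,0.6],[0,0,0,0,0,0,0.65],[0,0,0,0,0,0,0.7],[0,0,0,0,0,0,0.75],[0,0,0,0,0,0,0.82],[0,0,0,0,0,0,0.82],[0,0,0,0,0,0,0.82],[0,0,-0.01,0,0,0,0.82],[0,0,-0.03,0,0,0,0.82],[0,0,-0.06,0,0,0,0.82],[0,0,-0.09,0,0,0,0.82],[0,0,-0.12,0,0,0,0.82],[0,0,-0.16,0,0,0,0.82],[0,0,-0.2,0,0,0,0.82],[0,0,-0.24,0,0,0,0.82],[0,0,-0.24,0,0,0,0.82]]

```text
t: 33.68
eef_pos: [0.439, 0.2017, 0.2567]
tool_rot: [0.004, 0.258, 0.966, 0.005]
contact_force: [1.9, 0.6, 1.0]
gripper_width: 0.817
grasp_force: 0.0
```

Emit:
servo_tool:
  motion:
    - [[0.01,0.006,0,0,0,0,0.82],[0.03,0.018,0,0,0,0,0.82],[0.055,0.033,0,0,0,0,0.82],[0.08,0.049,0,0,0,0,0.82],[0.105,0.064,0,0,0,0,0.82],[0.13,0.079,0,0,0,0,0.82],[0.155,0.094,0,0,0,0,0.82],[0.18,0.11,0,0,0,0,0.82],[0.205,0.125,0,0,0,0,0.82],[0.23,0.14,0,0,0,0,0.82],[0.255,0.155,0,0,0,0,0.82],[0.28,0.17,0,0,0,0,0.82],[0.305,0.186,0,0,0,0,0.82],[0.33,0.2,0,0,0,0,0.82],[0.355,0.216,0,0,0,0,0.82],[0.375,0.228,0,0,0,0,0.82],[0.385,0.234,0,0,0,0,0.82],[0.39,0.237,0,0,0,0,0.82],[0.39,0.237,0,0,0,0,0.82],[0.39,0.237,0,0,0,0,0.82]]

```text
t: 35.35
eef_pos: [0.2165, 0.599, 0.2489]
tool_rot: [0.0, 0.259, 0.966, -0.0]
contact_force: [-0.5, 0.9, -0.9]
gripper_width: 0.815
grasp_force: 0.0
```

```bash
python3 - <<'E'
from h import *
crop("top",110,80,300,190,2.66,"t4.png"); crop("scene",130,120,220,200,3,"s8.png")
E
```

```text
(no output)
```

View pics/t4.png

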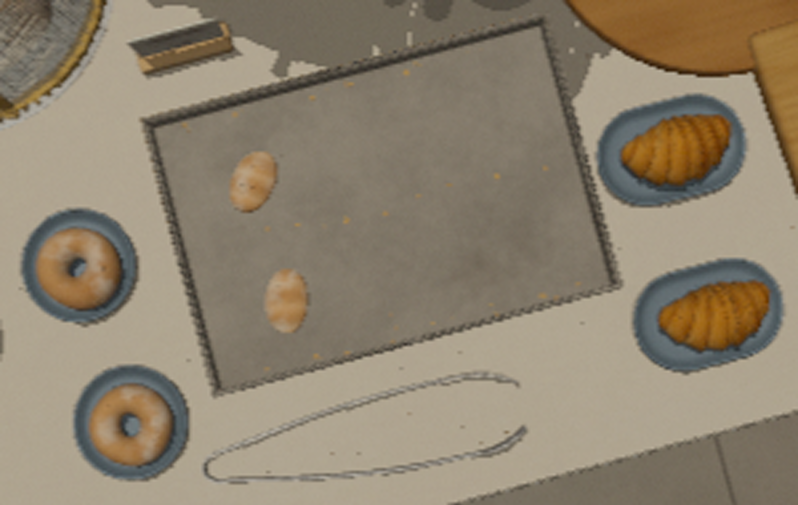

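View pics/s8.png

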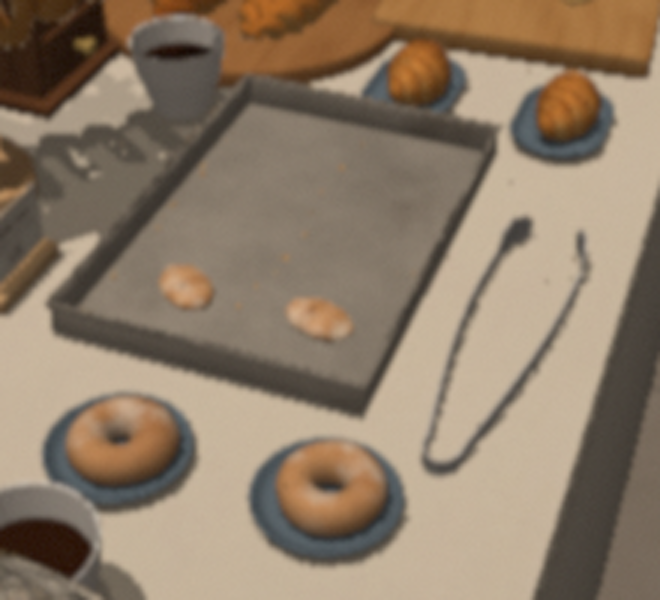

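Both views show the rings flat and centred at (79,267) and (131,425), and the croissants along their dishes at (676,150) and (714,315), within about 4 mm of centre. The biscuits haven't moved, so I'm handing in.

```bash
python3 -c "
from station import bot
print(bot.hand_in())"
```

```text
the job is handed in; nothing more can be done
None
```

I handed the job in at about 35 s: both croissants lie along their oval dishes, both rings sit flat in the round dishes, and the biscuits look unmoved in the last pictures; no verdict came back.

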